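# Charge a grinding jar with two balls

## Task

Stand the open steel grinding jar on the worktop under the end of the ball dispenser's chute, then squeeze the dispenser's trigger fully against its fixed grip and let it spring fully home, twice, so that exactly two steel balls drop into the jar. Then set the charged jar down flat and upright in the white tray with the two lidded jars, without disturbing those, and leave it there.

Things in the scene. Friction and masses are not known exactly. Their poses are not given: they have to be found in the camera images.
- jar_center (a point): Centre (on the axis, 25 mm above the underside) of the open grinding jar: bare steel cup, 46 mm outside diameter, 50 mm tall, bore 38 mm, floor 5 mm, about 0.25 kg, loose, empty, upright on the worktop to the right of the dispenser. z is its axis, up. Grasp it across the outside near the top.
- spout (a point): Where the balls fall out: point on the drop line, 60 mm above the worktop, level with the chute's lowest edge. Axes as the dispenser. A jar whose axis is within 8 mm of this line catches them. The jar passes below with 10 mm to spare: it must come in low along +x, from the open front. A gripper at the jar closes along y, a finger each side of the chute.
- chute_mid (a point): Middle of the chute's floor (axes as the dispenser): a sheet-steel trough, open on top, 22 mm wide along y, rising at 19 degrees towards +x from the outlet to the dispenser's head. Its upper edge is 76 mm above the worktop at the outlet, 83 mm at 40 mm behind (+x of) the outlet; its end plate (80 mm) stands 9 mm in front of the drop line.
- dispenser: Bench ball dispenser, grey stand fixed to the worktop. Origin on the worktop below the trigger's hinge; x points along the chute to its rear, y to the left of that, z up. Foot x -45 to 65, y -45 to 105 mm, 12 mm tall; head x -34 to 56, y -22 to 90 mm, top 147 mm; clear magazine tube, 25 mm over its cap, at x 10, y 64 mm, top 220 mm, with a column of 14 mm balls. Chute along -x at y 64 mm.
- fixed_grip (a point): Centre of the fixed grip, a black ribbed bar 14 mm thick (x), 88 mm long (y), 25 mm tall, sticking out to -y of the dispenser's head, centre 123 mm above the worktop, nothing above or below; axes as the dispenser. The point is 66 mm from the hinge (in y). Its rear (+x) face takes one finger.
- trigger_pad (a point): Point on the front (-x) face of the black trigger lever, beside the fixed grip at the same height, 66 mm from the hinge: the other finger pushes here. The lever is 22 mm tall, 10 mm thick, 105 mm long. Front of trigger to rear of grip, along the dispenser's x: 46 mm at rest, 26 mm squeezed. Pinch both from above, closing along the dispenser's x; the grip does not give.
- trigger (a joint): Trigger angle, rad: 0 home, 0.31 fully squeezed (stop). Sprung: 3.5 N at the pad to start, 8 N full. It moves a plate with a pocket for one ball: a full squeeze takes a ball from the magazine to the chute (it falls in the last quarter of the stroke; wait about a second for it to reach the jar); full release and half a second bring the next ball into the pocket.
- ball_0_center (a point): Centre of the lowest steel ball, 14 mm diameter, 11.5 g, at the start in the pocket under the magazine: the first to be dispensed.
- ball_1_center (a point): Centre of the second ball (same size), lying on the first: the second to be dispensed.
- ball_2_center (a point): Centre of the third ball (same size): it must stay in the dispenser, as must the two above it.
- tray: White shallow tray, fixed, 170 mm (x) by 190 mm (y), rim 22 mm above the worktop, wall 3 mm, floor 3 mm thick; origin on the worktop below its centre. At yaw 0 x points away from the robot. The lidded jars stand in its far half, at about x +45, y -47 and +47 mm; the near half (about x -38, y 0 mm) is free.
- lidded_a_center (a point): A filled grinding jar with its knurled lid on: 52 mm diameter, 65 mm tall, loose, standing in the tray. Centre, half-way up. To be left alone.
- lidded_b_center (a point): The second lidded jar, alike. To be left alone.

How it is judged:
On the way, in this order (a step that is already met when the one before it is completed fails the run):
1. the open jar stands on the worktop under the end of the chute, still empty (horizontal distance between jar_center and spout below 0.015 m and height (world z) of jar_center below 0.032 m and angle between jar_center's own z axis and vertical below 0.1 rad and not (horizontal distance between ball_0_center and jar_center below 0.02 m and z of ball_0_center in the frame of jar_center between -0.026 and 0.022 m)), for 0.2 s.
2. the first ball is in the jar (horizontal distance between jar_center and spout below 0.015 m and height (world z) of jar_center below 0.032 m and angle between jar_center's own z axis and vertical below 0.1 rad and horizontal distance between ball_0_center and jar_center below 0.02 m and z of ball_0_center in the frame of jar_center between -0.026 and 0.022 m and not (horizontal distance between ball_1_center and jar_center below 0.02 m and z of ball_1_center in the frame of jar_center between -0.026 and 0.022 m)), for 0.1 s.
3. the second ball is in the jar, which still stands under the chute (horizontal distance between jar_center and spout below 0.015 m and height (world z) of jar_center below 0.032 m and angle between jar_center's own z axis and vertical below 0.1 rad and horizontal distance between each of ball_0_center, ball_1_center and jar_center below 0.02 m and z of ball_0_center in the frame of jar_center between -0.026 and 0.022 m and z of ball_1_center in the frame of jar_center between -0.026 and 0.022 m), for 0.2 s.
At the end, for the whole second after the job is handed in: The jar stands flat and upright (within 0.06 rad) and still inside the tray with the first two balls in it; the third ball is still in the dispenser; the trigger is home (below 0.04 rad) (x of jar_center in the frame of tray between -0.085 and 0.085 m and y of jar_center in the frame of tray between -0.095 and 0.095 m and height (world z) of jar_center below 0.032 m and angle between jar_center's own z axis and vertical below 0.06 rad and horizontal distance between each of ball_0_center, ball_1_center and jar_center below 0.02 m and z of ball_0_center in the frame of jar_center between -0.026 and 0.022 m and z of ball_1_center in the frame of jar_center between -0.026 and 0.022 m and height (world z) of ball_2_center above 0.115 m and value of joint trigger below 0.04 rad and linear speed of jar below 0.02 m/s); the robot touches nothing.
It fails at once if a third ball leaves the dispenser (height (world z) of ball_2_center below 0.105 m).
It fails at once if a lidded jar is shifted by more than 20 mm or knocked over (distance of any of lidded_a_center, lidded_b_center from where it was at the start of the episode above 0.02 m or angle between any of lidded_a_center, lidded_b_center's own z axis and vertical above 0.3 rad).
It fails at once if the open jar is tipped over (angle between jar_center's own z axis and vertical above 0.6 rad).
It also fails if it takes over 72 s, if anything falls off the work surface, if the arm or the gripper's body presses on something with over 40 N, if the wrist force passes 120 N, or if a joint passes its speed limit or range.

## Robot

A 6-joint arm with a two-finger parallel gripper is mounted at the origin on a cart in front of the work surface, level with it; the furniture and walls round the work are solid. World frame = base frame: x ahead of the robot, y to its left, z up, the work surface at z = 0. Lengths are in m, angles in rad, forces in N, time in s.
With the tool pointing down it reaches from about 0.25 to 0.775 m from the base axis. Payload 4 kg.
Tool frame: the origin (TCP) lies on the centre line of the jaws, within the pads' length; the fingertips stand 14 mm ahead of it and the grasp point (between the pads) lies 5 mm behind it (robot.tcp_to_tips is the distance from the TCP to the fingertips, in m); z points along the fingers, y is the line along which they close (so a half turn about z gives the same grasp; the last joint's range is limited). The gripper opens to 94 mm and grips with 3 to 60 N. Pads are 16 mm wide; open, the fingers measure 119 mm over their backs; the gripper's body (75 mm by 177 mm) begins 78 mm behind the grasp point.
Start: joints at [-1.211, 0.087, 1.371, -0, 1.684, -0.103], TCP at [0.246, -0.492, 0.22] pointing down, gripper open.
Joint ranges: [-3.1, 3.1], [-0.76, 2.03], [0.27, 2.55], [-1.08, 4.22], [0.17, 2.65], [-2.57, 2.57]. Speed limits (rad/s): [2.79, 2.79, 3.14, 3.14, 3.14, 3.14].

## Interface

Orientations are given as [roll, pitch, yaw] about the fixed x, y, z axes, in that order (R = Rz(yaw) Ry(pitch) Rx(roll)).
In Python, from bench import robot gives the robot as it stands.
- The arm moves only by the tool carry_out, never from a script. Its argument "increments" is a list of rows, each a list of 3 entries, a list of its own where there are three numbers: the closure in counts, from 0 (fully open) to 255 (shut), then the shift along the tool's x, y, z in mm, then the turn about the tool's z in degrees. In form: [[fingers, [dx, dy, dz], twist], ...]. A call has 1 to 8 rows; each row shifts and turns the commanded pose from where the row before left it, along the tool's axes as they then stand; what a row does not reach is not made up. A row lasts 1/10 s, in which the tool goes at most 50 mm and 8.59 degrees, less where a joint would pass 70% of its speed; a pose out of reach is approached as far as the arm can. A call with a gripper value outside its range is refused whole. The fingers move at their own pace and stop on an object; the grip force is fixed at half the most. Time passes only in rows, so rows that do not move let the fingers close. It gives the time, the measured TCP pose, the force, the opening and the grip force at its end, in the units of the state.
- robot.get_obs(): the state, without advancing time (a new reading comes with each control period).
- robot.snapshot(name): name is "side" or "top"; returns the picture (420x560x3 uint8, blue, green, red); there is no depth.
- robot.get_calibration(name): a dict with "vfov" (degrees; the focal length in pixels is half the picture's height over the tangent of half this angle, whatever the lens; pixels are square), "cx", "cy" (the principal point, pixels), "k1" (the pictures are not rectified: a ray, as slopes to the right and down, at radius r is drawn at 1 + k1 r^2 times it, then the intrinsics apply), "T" (4x4, takes a point from camera to world coordinates). Camera axes: x right, y down, z forward; pixel columns grow to the right and rows downward; lengths in m; the calibration is good to about 2 mm. A picture is of the moment at which its call begins. get_calibration takes no time and is no camera call.
- robot.close_job(): hands the job in; it is judged then, once.
The state is a dict: "time": time; "joint_positions": joint angles; "qvel": joint speeds; "joint_torque": joint torques, N m; "tool_pos": TCP position; "ee_rot": TCP orientation; "wrist_force": force on the tool from outside, world axes, zero at the start; "wrist_torque": the same for the moment, N m; "width": finger opening in m; "finger_force": force on a finger pad.
Only numpy, scipy, OpenCV 4.12 (cv2) and the standard library are available. Lean on these libraries where they do the work, as an engineer would, in place of code of your own. Each camera call takes 0.05 s, during which the arm holds its last target. There are 200 camera calls.

## Working session

There is one attempt and no reset: what is moved stays moved. The work goes in short steps, Python scripts to look and compute and a tool call to move; the robot and the scene stay as the last step left them, time stands still between calls to the robot, and variables do not carry over. Pictures are saved under pics/ and viewed, at most 10 in all, crops included, and the job is handed in when it is done.

Besides the shell and the picture viewer there is one more tool, called after "Emit:" in YAML: its name, and indented under it one key for each argument. carry_out: Moves the arm, as the interface text tells. Its arguments: {"type":"object","properties":{"increments":{"type":"array","items":{"type":"array"}}},"required":["increments"]}

```bash
mkdir -p pics; cat > h.py <<'E'
import numpy as np, cv2
from bench import robot
def K(n):
    c=robot.get_calibration(n); f=210/np.tan(np.radians(c["vfov"])/2); return c,f
def ray(n,u,v):
    c,f=K(n); d=np.array([(u-c["cx"])/f,(v-c["cy"])/f]); s=d.copy()
    for _ in range(30): s=d/(1+c["k1"]*(s@s))
    T=np.array(c["T"]); return T[:3,3],T[:3,:3]@np.array([s[0],s[1],1])
def atz(n,u,v,z):
    o,d=ray(n,u,v); return o+d*(z-o[2])/d[2]
def proj(n,P):
    c,f=K(n); T=np.array(c["T"]); p=(np.atleast_2d(P)-T[:3,3])@T[:3,:3]
    s=p[:,:2]/p[:,2:]; r=(s**2).sum(1,keepdims=True); return s*(1+c["k1"]*r)*f+[c["cx"],c["cy"]]
def tri(*obs):
    A=0;b=0
    for n,u,v in obs:
        o,d=ray(n,u,v); d=d/np.linalg.norm(d); M=np.eye(3)-np.outer(d,d); A=A+M; b=b+M@o
    return np.linalg.solve(A,b)
E
python3 - <<'E'
from h import *
for n in("top","side"):
    cv2.imwrite(f"pics/{n}0.png",cv2.resize(robot.snapshot(n),(784,588))); c=robot.get_calibration(n); print(n,c["vfov"],c["cx"],c["cy"],c["k1"],np.round(c["T"],3).tolist())
o=robot.get_obs(); print(o); print(robot.tcp_to_tips)
E
```

```text
top 51.8791826339188 273.2639832748877 202.23153815859146 -0.09273160056293775 [[0.003, -0.989, 0.147, 0.394], [-1.0, 0.001, 0.028, 0.001], [-0.027, -0.147, -0.989, 1.169], [0.0, 0.0, 0.0, 1.0]]
side 43.768663059280684 269.38528486371183 209.37928869558212 -0.02970748988244292 [[-0.708, -0.312, 0.634, -0.459], [-0.706, 0.3, -0.642, 1.014], [0.01, -0.902, -0.432, 0.78], [0.0, 0.0, 0.0, 1.0]]
{'time': 0.1, 'joint_positions': array([-1.21109347e+00,  8.78746780e-02,  1.37213096e+00,  8.81789542e-06,
        1.68357716e+00, -1.03070437e-01]), 'qvel': array([ 0.00152941, -0.0002998 , -0.00365049, -0.00234364, -0.00096762,
        0.00070318]), 'joint_torque': array([ 1.78390474e-03, -3.41254985e+01, -3.03300333e+01,  7.18634902e-02,
        3.04464076e-02, -9.35034655e-05]), 'tool_pos': array([ 0.24538312, -0.49169864,  0.21841057]), 'ee_rot': array([-3.13961398e+00, -2.13478943e-04,  4.62774062e-01]), 'wrist_force': array([-0.47470577, -0.07262799, -0.35544318]), 'wrist_torque': array([-0.00082866, -0.01473332,  0.00013305]), 'finger_force': 0.0, 'width': 0.09409287860544402}
0.014
```

View pics/top0.png

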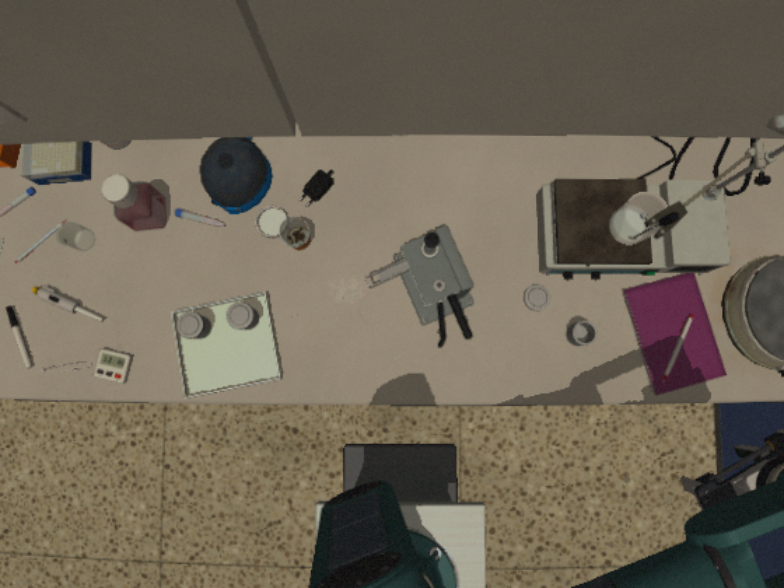

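View pics/side0.png

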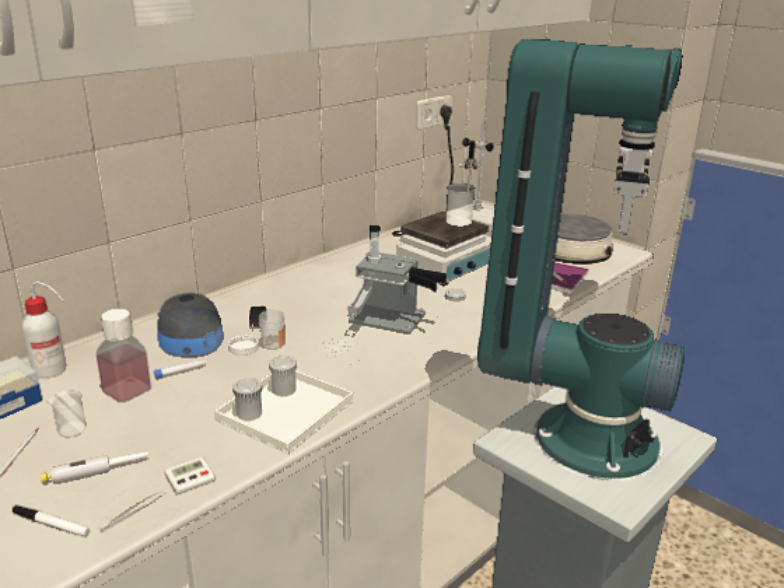

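The top view shows the tray near (228,343), the dispenser with its chute to the lower left (outlet ≈(368,282), tube (432,242), trigger and grip pointing down at (440,345) and (468,338)). The jar is at (581,332), and a loose lid is at (537,297). The side view agrees, but the jar is hidden behind the arm there. I'll zoom in on these next.

```bash
python3 - <<'E'
from h import *
im=robot.snapshot("top"); s=robot.snapshot("side")
a=im[150:255,255:435]; cv2.imwrite("pics/ta.png",cv2.resize(a,None,fx=4.4,fy=4.4,interpolation=cv2.INTER_CUBIC))
b=im[200:290,115:210]; c=s[150:245,240:335]
cv2.imwrite("pics/tb.png",np.hstack([cv2.resize(b,(400,379),interpolation=cv2.INTER_CUBIC),cv2.resize(c,(400,400),interpolation=cv2.INTER_CUBIC)[:379]]))
E
```

```text
(no output)
```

View pics/ta.png

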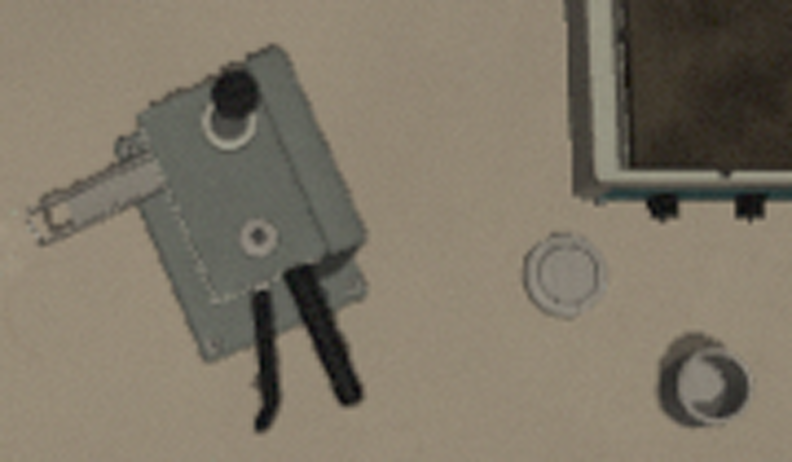

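View pics/tb.png

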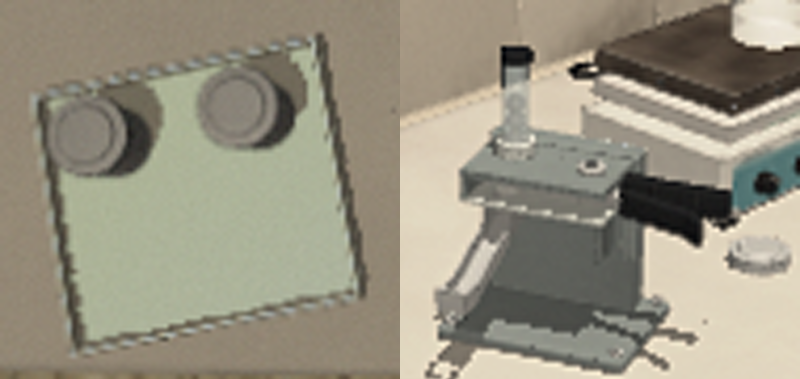

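The crops show the following, in crop pixels:
- **Hinge cap:** (258,238).
- **Tube cap:** (234,95).
- **Foot front corner:** (207,360).
- **Chute end:** about (40,226).
- **Trigger:** the left lever. The grip is the right bar, ending at (349,398).
- **Jar rim:** centre about (710,385).
- **Tray:** all corners are clear.

I'll fit the poses from these.

```bash
cat >> h.py <<'E'
def loc(p,q,z=0):
    c,s=np.cos(p[2]),np.sin(p[2]); q=np.atleast_2d(q); return np.c_[p[0]+c*q[:,0]-s*q[:,1],p[1]+s*q[:,0]+c*q[:,1],q[:,2]]
E
python3 - <<'E'
from h import *
from scipy.optimize import least_squares
f=lambda U,s,o:(np.array(U)+.5)/s-.5+o
D=np.array([[0,0,150],[10,64,220],[-45,-45,12],[65,-45,12],[-34,90,147],[56,90,147],[56,-22,147],[-34,-22,147]])/1e3
U=f([[258,238],[234,95],[207,360],[365,295],[140,115],[275,45],[365,240],[213,300]],4.4,[255,150])
r=least_squares(lambda p:(proj("top",loc(p,D))-U).ravel(),[.45,-.1,-1.1],loss='soft_l1'); p=r.x
print("disp",p,np.degrees(p[2])); print(np.round(r.fun.reshape(-1,2),1).tolist())
T=np.array([[85,95,22],[85,-95,22],[-85,-95,22],[-85,95,22]])/1e3
V=f([[38,97],[320,38],[362,293],[75,350]],400/95,[115,200])
r=least_squares(lambda p:(proj("top",loc(p,T))-V).ravel(),[.35,.3,0]); t=r.x
print("tray",t,np.degrees(t[2])); print(np.round(r.fun.reshape(-1,2),1).tolist())
print("free",loc(t,[-.038,0,0]))
print("lidded",atz("top",*f([87,133],400/95,[115,200]),.065),atz("top",*f([237,108],400/95,[115,200]),.065), loc(t,[[.045,.047,0],[.045,-.047,0]]))
j=f([710,385],4.4,[255,150]); print("jar",atz("top",*j,.05))
# chute end: end plate top at z .08 centre; grip end
e=f([35,226],4.4,[255,150]); E=atz("top",*e,.078); print("chute end",E, "in disp", loc([0,0,-p[2]],E-[p[0],p[1],0]))
g=atz("top",*f([349,398],4.4,[255,150]),.1355); print("grip end in disp",loc([0,0,-p[2]],g-[p[0],p[1],0]))
c=f([0,0],400/95,[240,150])
print("side check hinge,tubecap:",(proj("side",loc(p,D))-[240,150])*400/95)
for n in("top","side"): cv2.imwrite(f"pics/raw_{n}.png",robot.snapshot(n))
E
```

```text
disp [ 0.5426543  -0.0651943  -1.16785873] -66.91337602281466
[[-0.4, -0.2], [-0.4, 0.1], [-0.7, 1.3], [0.9, 0.0], [-1.6, -0.5], [1.8, 1.1], [0.4, -1.2], [0.4, -0.1]]
tray [0.44760878 0.33275363 0.19954467] 11.433067659626426
[[-0.7, -1.1], [-0.0, -0.8], [0.8, 0.9], [-0.1, 0.9]]
free [[0.41036282 0.32522116 0.        ]]
lidded [0.48249238 0.39159061 0.065     ] [0.49831746 0.29732222 0.065     ] [[0.48239936 0.38774105 0.        ]
 [0.50103233 0.2956063  0.        ]]
jar [ 0.46860248 -0.33885214  0.05      ]
chute end [0.55978513 0.05853142 0.078     ] in disp [[-0.10709953  0.0642745   0.078     ]]
grip end in disp [[ 0.01254812 -0.09906948  0.1355    ]]
side check hinge,tubecap: [[188.21335469 157.14294774]
 [112.55193338  49.86368321]
 [220.32398033 362.99176117]
 [268.0864778  300.17571535]
 [ 55.92682483 158.67583221]
 [102.89865311 115.82886896]
 [241.89696067 138.21238231]
 [200.52752246 183.14927481]]
```

```bash
python3 - <<'E'
from h import *
t=cv2.imread("pics/raw_top.png"); s=cv2.imread("pics/raw_side.png")
z=lambda a:cv2.resize(a,(400,300),interpolation=cv2.INTER_CUBIC)
a=z(t[180:210,258:298]); b=z(s[200:230,245:285]); c=z(t[222:252,397:437]); d=z(t[210:252,300:356])
cv2.imwrite("pics/z1.png",np.vstack([np.hstack([a,b]),np.hstack([c,d])]))
E
```

```text
(no output)
```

View pics/z1.png

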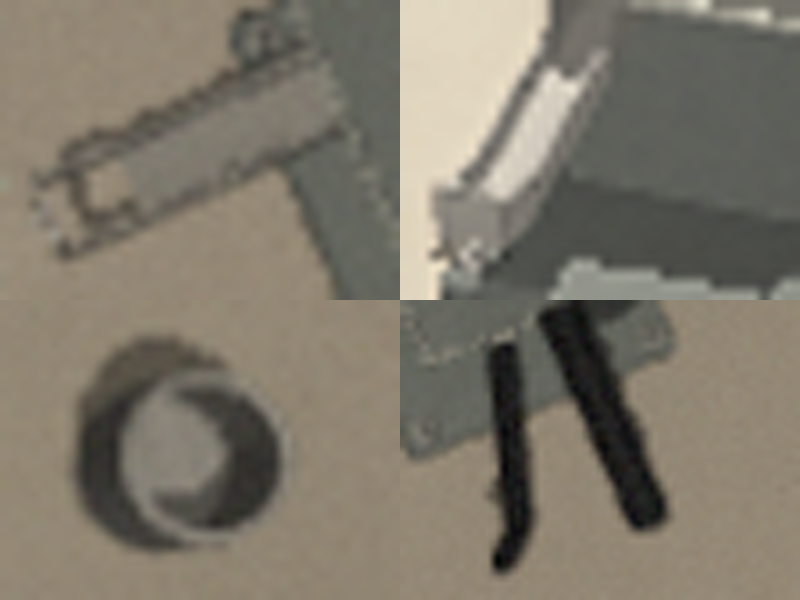

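The zooms show the chute end plate from (35,180) to (65,255), which is about 22 mm wide as it should be. They also show the jar rim centred at (202,157) in its quadrant, and both levers clearly. Next I'll fit the dispenser pose with both cameras together.

```bash
python3 - <<'E'
from h import *
from scipy.optimize import least_squares
f=lambda U,s,o:(np.array(U)+.5)/s-.5+o
e1=f([48,216],10,[258,180]); e2=f([70,198],10,[245,200])
P=tri(("top",*e1),("side",*e2)); print("endplate top",P)
D=np.array([[0,0,150],[10,64,220],[-45,-45,12],[65,-45,12],[-34,90,147],[56,90,147],[56,-22,147],[-34,-22,147]])/1e3
U=f([[258,238],[234,95],[207,360],[365,295],[140,115],[275,45],[365,240],[213,300]],4.4,[255,150])
E=np.array([[0,0,150],[10,64,220],[-45,-45,12]])/1e3
W=f([[192,163],[117,50],[225,370]],400/95,[240,150])
r=least_squares(lambda p:np.r_[(proj("top",loc(p,D))-U).ravel(),(proj("side",loc(p,E))-W).ravel()],[.54,-.06,-1.16],loss='soft_l1',); p=r.x
print("disp",p.tolist(),np.degrees(p[2])); print(np.round(r.fun.reshape(-1,2),1).tolist())
inv=lambda q:loc([0,0,-p[2]],q-np.array([p[0],p[1],0]))
print("end in disp",inv(P), inv(atz("top",*e1,.08)),inv(atz("side",*e2,.08)))
J=atz("top",*f([202,157],10,[397,222]),.05); print("jar",J)
q=lambda u,v:inv(atz("top",*f([u,v],400/56,[300,210]),.1355))
print("grip edges mid L,R at v=150:",q(190-5,150),q(235-5,150),"end",q(248,225))
qt=lambda u,v:inv(atz("top",*f([u,v],400/56,[300,210]),.134))
print("trig left at v=150",qt(97,150),qt(128,150),"bottom",qt(103,272))
print("spout",loc(p,[-.098,.064,0]),"pinch mid",loc(p,[-.007,-.066,0]))
E
```

```text
endplate top [0.55931298 0.05903561 0.07765459]
disp [0.5421811449713224, -0.06540944576736614, -1.1681060857599408] -66.9275487375912
[[-0.3, -0.0], [-0.3, 0.3], [-0.6, 1.5], [0.9, 0.2], [-1.5, -0.3], [1.9, 1.3], [0.5, -1.0], [0.4, 0.0], [-0.4, -1.0], [-0.5, 0.4], [-0.6, -1.3]]
end in disp [[-0.10777682  0.06453083  0.07765459]] [[-0.10783457  0.06425516  0.08      ]] [[-0.11203928  0.06254323  0.08      ]]
jar [ 0.46823966 -0.34086798  0.05      ]
grip edges mid L,R at v=150: [[ 0.00317019 -0.06982184  0.1355    ]] [[ 0.01703915 -0.07574908  0.1355    ]] end [[ 0.01237544 -0.10106651  0.1355    ]]
trig left at v=150 [[-0.02381111 -0.05816543  0.134     ]] [[-0.01424386 -0.06224992  0.134     ]] bottom [[-0.03833029 -0.09637645  0.134     ]]
spout [[0.5626561  0.04983281 0.        ]] pinch mid [[ 0.47871722 -0.08483443  0.        ]]
```

```bash
cat >> h.py <<'E'
DISP=np.array([.5422,-.0654,-1.168]); TRAY=np.array([.4476,.3328,.1995]); JAR=np.array([.4682,-.3409])
def disp(x,y): return loc(DISP,[x/1e3,y/1e3,0])[0,:2]
def plan(xy,z,yaw=None,n=8,m=0):
    "suggest n rows from the measured pose to (xy,z,yaw deg); m: of which twist rows"
    o=robot.get_obs(); p=o["tool_pos"]; y=np.degrees(o["ee_rot"][2]); yaw=y if yaw is None else yaw
    d=np.array([*xy,z])-p; tw=(y-yaw+180)%360-180; s=np.sin((np.arange(n)+.5)/n*np.pi)+.35; s/=s.sum()
    print("t",o["time"],"pos",p.round(4),"rot",np.degrees(o["ee_rot"]).round(2),"w",round(o["width"],4),"F",o["wrist_force"].round(1),"delta mm",(d*1e3).round(1),"twist",round(tw,1)); a=np.radians(y)
    for k in range(n):
        v=d*s[k]*1e3; c,q=np.cos(a),np.sin(a)
        print([[round(v[0]*c+v[1]*q,1),round(v[0]*q-v[1]*c,1),round(-v[2],1)],round(tw/n,2)]); a-=np.radians(tw/n)
E
python3 -c "
from h import *
plan(JAR,.12,None,10)"
```

```text
t 0.3 pos [ 0.2455 -0.492   0.2191] rot [-179.96   -0.     26.52] w 0.0939 F [ 0.2 -0.3 -0.2] delta mm [222.7 151.1 -99.1] twist 0.0
[[np.float64(13.7), np.float64(-1.8), np.float64(5.1)], np.float64(0.0)]
[[np.float64(21.7), np.float64(-2.9), np.float64(8.1)], np.float64(0.0)]
[[np.float64(28.5), np.float64(-3.8), np.float64(10.6)], np.float64(0.0)]
[[np.float64(33.5), np.float64(-4.5), np.float64(12.4)], np.float64(0.0)]
[[np.float64(36.1), np.float64(-4.8), np.float64(13.4)], np.float64(0.0)]
[[np.float64(36.1), np.float64(-4.8), np.float64(13.4)], np.float64(0.0)]
[[np.float64(33.5), np.float64(-4.5), np.float64(12.4)], np.float64(0.0)]
[[np.float64(28.5), np.float64(-3.8), np.float64(10.6)], np.float64(0.0)]
[[np.float64(21.7), np.float64(-2.9), np.float64(8.1)], np.float64(0.0)]
[[np.float64(13.7), np.float64(-1.8), np.float64(5.1)], np.float64(0.0)]
```

Emit:
carry_out:
  increments: "[[0,[20,-3,6],0],[35,-5,12],0],[0,[40,-5,15],0]]"

```text
carry_out: Invalid argument: increments='[[0,[20,-3,6],0],[35,-5,12],0],[0,[40,-5,15],0]]' is not valid JSON
```

Emit:
carry_out:
  increments:
    - [0,[20,-3,6],0]
    - [0,[35,-5,12],0]
    - [0,[42,-5,16],0]
    - [0,[42,-5,16],0]
    - [0,[42,-5,16],0]
    - [0,[40,-5,15],0]
    - [0,[30,-5,12],0]
    - [0,[16,-2.5,6],0]

```text
time: 1.1
tool_pos: [0.4698, -0.339, 0.1188]
ee_rot: [-3.139, 0.001, 0.465]
wrist_force: [-0.9, -0.3, -0.2]
width: 0.0942
finger_force: 0.0
```

Emit:
carry_out:
  increments:
    - [0,[0,0,0],0]
    - [0,[0,0,0],0]

```text
time: 1.3
tool_pos: [0.4682, -0.342, 0.1209]
ee_rot: [3.141, 0.001, 0.463]
wrist_force: [0.3, -0.2, 0.2]
width: 0.094
finger_force: 0.0
```

```bash
python3 - <<'E'
from h import *
t=robot.snapshot("top"); s=robot.snapshot("side")
plan(JAR,.036,None,4)
u=proj("side",[*JAR,.05])[0]; print(u, proj("top",[*JAR,.05]))
x,y=int(u[0]),int(u[1]); a=s[max(y-75,0):y+45,x-80:x+80]
cv2.imwrite("pics/j1.png",np.hstack([cv2.resize(a,(400,300)),cv2.resize(t[190:280,355:475],(400,300))]))
E
```

```text
t 1.4 pos [ 0.4679 -0.3427  0.1215] rot [179.89   0.    26.41] w 0.0937 F [-0.2  0.   0.6] delta mm [  0.3   1.8 -85.5] twist 0.0
[[np.float64(0.2), np.float64(-0.3), np.float64(15.6)], np.float64(0.0)]
[[np.float64(0.3), np.float64(-0.5), np.float64(27.2)], np.float64(0.0)]
[[np.float64(0.3), np.float64(-0.5), np.float64(27.2)], np.float64(0.0)]
[[np.float64(0.2), np.float64(-0.3), np.float64(15.6)], np.float64(0.0)]
[355.81177212 198.56250939] [[416.76280108 237.26522165]]
```

View pics/j1.png

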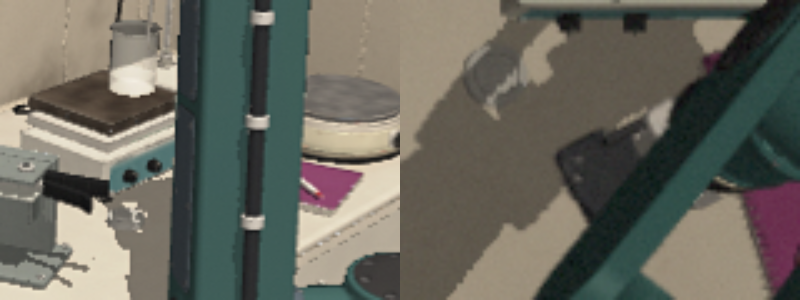

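The arm hides the jar in both views. The measured centre is well inside the finger clearance (24 mm each side), so I'll descend and close.

Emit:
carry_out:
  increments:
    - [0,[1,-1.5,15],0]
    - [0,[0,0,25],0]
    - [0,[0,0,22],0]
    - [0,[0,0,14],0]
    - [0,[0,0,9],0]
    - [0,[0,0,0],0]

```text
time: 2.0
tool_pos: [0.4678, -0.3391, 0.0339]
ee_rot: [-3.139, 0.001, 0.462]
wrist_force: [-0.0, -0.5, -0.2]
width: 0.0942
finger_force: 0.0
```

Emit:
carry_out:
  increments:
    - [120,[0,0,0],0]
    - [120,[0,0,0],0]
    - [255,[0,0,0],0]
    - [255,[0,0,0],0]
    - [255,[0,0,0],0]
    - [255,[0,0,0],0]

```text
time: 2.6
tool_pos: [0.4691, -0.3398, 0.0358]
ee_rot: [3.14, -0.0, 0.463]
wrist_force: [-0.2, -2.0, -0.6]
width: 0.0493
finger_force: 1.0
```

Emit:
carry_out:
  increments:
    - [255,[0,0,0],0]
    - [255,[0,0,0],0]
    - [255,[0,0,0],0]
    - [255,[0,0,-5],0]
    - [255,[0,0,-15],0]
    - [255,[0,0,-30],0]
    - [255,[0,0,-40],0]
    - [255,[0,0,-40],0]

```text
time: 3.4
tool_pos: [0.4682, -0.3384, 0.1665]
ee_rot: [-3.139, 0.001, 0.463]
wrist_force: [0.4, -0.2, -3.6]
width: 0.0451
finger_force: 30.0
```

```bash
python3 - <<'E'
from h import *
print(disp(-200,64),disp(-99,64))
plan(disp(-200,64),.20,113.08,18)
E
```

```text
[0.5226795 0.1436812] [0.56227073 0.05076439]
t 3.4 pos [ 0.4682 -0.3384  0.1665] rot [-1.7985e+02  4.0000e-02  2.6530e+01] w 0.0451 F [ 0.4 -0.2 -3.6] delta mm [ 54.5 482.1  33.5] twist -86.6
[[np.float64(6.5), np.float64(-10.0), np.float64(-0.8)], np.float64(-4.81)]
[[np.float64(10.2), np.float64(-13.1), np.float64(-1.1)], np.float64(-4.81)]
[[np.float64(14.3), np.float64(-15.5), np.float64(-1.5)], np.float64(-4.81)]
[[np.float64(18.6), np.float64(-17.1), np.float64(-1.7)], np.float64(-4.81)]
[[np.float64(22.8), np.float64(-17.7), np.float64(-2.0)], np.float64(-4.81)]
[[np.float64(26.8), np.float64(-17.4), np.float64(-2.2)], np.float64(-4.81)]
[[np.float64(30.2), np.float64(-16.2), np.float64(-2.4)], np.float64(-4.81)]
[[np.float64(33.0), np.float64(-14.2), np.float64(-2.5)], np.float64(-4.81)]
[[np.float64(34.8), np.float64(-11.7), np.float64(-2.5)], np.float64(-4.81)]
[[np.float64(35.7), np.float64(-8.7), np.float64(-2.5)], np.float64(-4.81)]
[[np.float64(35.5), np.float64(-5.6), np.float64(-2.5)], np.float64(-4.81)]
[[np.float64(34.2), np.float64(-2.5), np.float64(-2.4)], np.float64(-4.81)]
[[np.float64(31.9), np.float64(0.4), np.float64(-2.2)], np.float64(-4.81)]
[[np.float64(28.7), np.float64(2.8), np.float64(-2.0)], np.float64(-4.81)]
[[np.float64(24.8), np.float64(4.5), np.float64(-1.7)], np.float64(-4.81)]
[[np.float64(20.4), np.float64(5.5), np.float64(-1.5)], np.float64(-4.81)]
[[np.float64(15.6), np.float64(5.7), np.float64(-1.1)], np.float64(-4.81)]
[[np.float64(10.8), np.float64(5.0), np.float64(-0.8)], np.float64(-4.81)]
```

Emit:
carry_out:
  increments:
    - [255,[6,-10,-20],-5]
    - [255,[10,-13,-25],-5]
    - [255,[14,-15,-20],-5]
    - [255,[19,-17,-10],-5]
    - [255,[23,-17,0],-5]
    - [255,[27,-17,0],-5]
    - [255,[30,-16,0],-5]
    - [255,[33,-14,0],-5]

```text
time: 4.2
tool_pos: [0.4898, -0.1345, 0.2409]
ee_rot: [-3.141, -0.0, 1.164]
wrist_force: [0.4, -0.6, -3.3]
width: 0.0454
finger_force: 30.0
```

Emit:
carry_out:
  increments:
    - [255,[35,-11,0],-5]
    - [255,[36,-8,0],-5]
    - [255,[35,-5,0],-5]
    - [255,[34,-2,0],-5]
    - [255,[32,1,0],-5]
    - [255,[28,3,5],-5]
    - [255,[24,5,5],-5]
    - [255,[18,5,5],-2]

```text
time: 5.0
tool_pos: [0.5124, 0.111, 0.2257]
ee_rot: [-3.141, -0.001, 1.811]
wrist_force: [-0.5, -0.0, -2.9]
width: 0.0454
finger_force: 30.0
```

```bash
python3 - <<'E'
from h import *
plan(disp(-200,64),.043,113.08,8)
E
```

```text
t 5.0 pos [0.5124 0.111  0.2257] rot [-1.7996e+02 -4.0000e-02  1.0374e+02] w 0.0454 F [-0.5 -0.  -2.9] delta mm [  10.3   32.7 -182.7] twist -9.3
[[np.float64(2.0), np.float64(1.2), np.float64(12.6)], np.float64(-1.17)]
[[np.float64(3.3), np.float64(2.1), np.float64(20.9)], np.float64(-1.17)]
[[np.float64(4.3), np.float64(2.8), np.float64(27.2)], np.float64(-1.17)]
[[np.float64(4.7), np.float64(3.3), np.float64(30.7)], np.float64(-1.17)]
[[np.float64(4.7), np.float64(3.4), np.float64(30.7)], np.float64(-1.17)]
[[np.float64(4.1), np.float64(3.1), np.float64(27.2)], np.float64(-1.17)]
[[np.float64(3.1), np.float64(2.4), np.float64(20.9)], np.float64(-1.17)]
[[np.float64(1.8), np.float64(1.5), np.float64(12.6)], np.float64(-1.17)]
```

Emit:
carry_out:
  increments:
    - [255,[6,4,5],-2]
    - [255,[8,6,15],-2]
    - [255,[8,6,28],-2]
    - [255,[6,4,35],-2]
    - [255,[0,0,35],-1.3]
    - [255,[0,0,30],0]
    - [255,[0,0,20],0]
    - [255,[0,0,10],0]

```text
time: 5.8
tool_pos: [0.5222, 0.1407, 0.0439]
ee_rot: [-3.136, -0.001, 1.969]
wrist_force: [-0.1, 0.4, -3.0]
width: 0.0452
finger_force: 30.0
```

Emit:
carry_out:
  increments:
    - [255,[0,0,3],0]
    - [255,[0,0,0],0]

```text
time: 6.0
tool_pos: [0.5247, 0.1414, 0.0447]
ee_rot: [3.141, 0.0, 1.969]
wrist_force: [-0.1, 0.0, -2.8]
width: 0.045
finger_force: 30.0
```

```bash
python3 - <<'E'
from h import *
plan(disp(-99,64),.040,113.08,6)
t=robot.snapshot("top"); s=robot.snapshot("side")
b=proj("side",[*disp(-150,64),.05])[0].astype(int);a=proj("top",[*disp(-150,64),.05])[0].astype(int);print(a,b)
z=lambda m,c:cv2.resize(m[c[1]-45:c[1]+45,c[0]-60:c[0]+60],(400,300),interpolation=cv2.INTER_CUBIC)
cv2.imwrite("pics/c1.png",np.hstack([z(t,a),z(s,b)]))
E
```

```text
t 6.0 pos [0.5247 0.1414 0.0447] rot [1.7998e+02 1.0000e-02 1.1280e+02] w 0.045 F [-0.1  0.  -2.8] delta mm [ 37.6 -90.6  -4.7] twist -0.3
[[np.float64(-10.0), np.float64(-0.1), np.float64(0.5)], np.float64(-0.05)]
[[np.float64(-17.4), np.float64(-0.1), np.float64(0.8)], np.float64(-0.05)]
[[np.float64(-21.6), np.float64(-0.1), np.float64(1.0)], np.float64(-0.05)]
[[np.float64(-21.6), np.float64(-0.2), np.float64(1.0)], np.float64(-0.05)]
[[np.float64(-17.4), np.float64(-0.1), np.float64(0.8)], np.float64(-0.05)]
[[np.float64(-10.0), np.float64(-0.1), np.float64(0.5)], np.float64(-0.05)]
[248 209] [245 233]
```

View pics/c1.png

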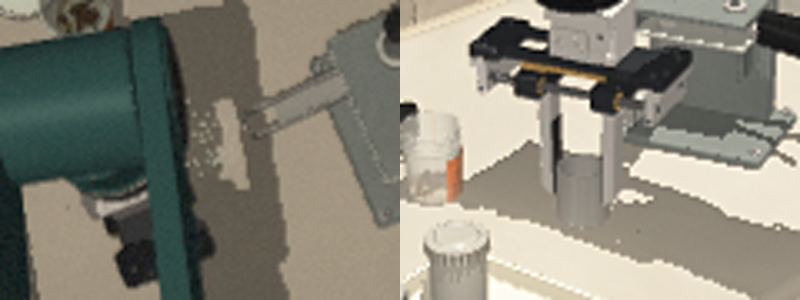

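The side view shows the jar held upright and low, in line with the chute. The top view shows the chute end at about (262,201), which confirms the fit. I'll lower it slightly and slide in along +x.

Emit:
carry_out:
  increments:
    - [255,[-5,0,4],0]
    - [255,[-14,0,1],0]
    - [255,[-18,0,0],0]
    - [255,[-18,0,0],0]
    - [255,[-16,0,0],0]
    - [255,[-12,0,0],0]
    - [255,[-9,0,0],0]
    - [255,[-6,0,0],0]

```text
time: 6.9
tool_pos: [0.5627, 0.0504, 0.0395]
ee_rot: [3.142, 0.0, 1.968]
wrist_force: [-1.0, 0.3, -3.8]
width: 0.0451
finger_force: 30.0
```

Emit:
carry_out:
  increments:
    - [255,[0,0,0],0]
    - [255,[0,0,0],0]
    - [255,[0,0,0],0]

```text
time: 7.2
tool_pos: [0.5621, 0.0519, 0.0394]
ee_rot: [-3.141, -0.0, 1.97]
wrist_force: [-0.1, -0.4, -3.8]
width: 0.0454
finger_force: 30.0
```

```bash
python3 - <<'E'
from h import *
plan(disp(-99,64),.0358,113.08,2)
E
```

```text
t 7.2 pos [0.5621 0.0519 0.0394] rot [-1.7999e+02 -2.0000e-02  1.1286e+02] w 0.0454 F [-0.1 -0.4 -3.8] delta mm [ 0.2 -1.2 -3.6] twist -0.2
[[np.float64(-0.6), np.float64(-0.1), np.float64(1.8)], np.float64(-0.11)]
[[np.float64(-0.6), np.float64(-0.1), np.float64(1.8)], np.float64(-0.11)]
```

Emit:
carry_out:
  increments:
    - [255,[-1,0,2],0]
    - [255,[0,0,1.5],0]
    - [255,[0,0,0.5],0]
    - [255,[0,0,0],0]

```text
time: 7.6
tool_pos: [0.5627, 0.0507, 0.0359]
ee_rot: [3.141, -0.0, 1.969]
wrist_force: [-1.0, 0.1, 0.1]
width: 0.0449
finger_force: 30.0
```

Emit:
carry_out:
  increments:
    - [60,[0,0,0],0]
    - [60,[0,0,0],0]
    - [60,[0,0,0],0]
    - [60,[0,0,0],0]
    - [60,[0,0,0],0]

```text
time: 8.1
tool_pos: [0.5629, 0.0503, 0.0355]
ee_rot: [3.141, 0.0, 1.969]
wrist_force: [0.6, -0.6, -0.7]
width: 0.0721
finger_force: 0.0
```

Emit:
carry_out:
  increments:
    - [60,[0,0,-6],0]
    - [60,[0,0,-18],0]
    - [0,[0,0,-30],0]
    - [0,[0,0,-40],0]
    - [0,[0,0,-45],0]
    - [0,[0,0,-40],0]
    - [0,[0,0,-20],0]
    - [0,[0,0,-5],0]

```text
time: 8.9
tool_pos: [0.5642, 0.0504, 0.244]
ee_rot: [3.135, 0.003, 1.969]
wrist_force: [-0.3, -0.2, -0.2]
width: 0.0941
finger_force: 0.0
```

```bash
python3 - <<'E'
from h import *
plan(disp(6,-66),.238,23.08,12)
t=robot.snapshot("top"); s=robot.snapshot("side"); cv2.imwrite("pics/s2.png",s)
a=proj("top",[*disp(-99,64),.05])[0].astype(int);b=proj("side",[*disp(-99,64),.05])[0].astype(int);print(a,b)
z=lambda m,c:cv2.resize(m[c[1]-30:c[1]+30,c[0]-40:c[0]+40],(400,300),interpolation=cv2.INTER_CUBIC)
cv2.imwrite("pics/c2.png",np.hstack([z(t,a),z(s,b)]))
E
```

```text
t 8.9 pos [0.5642 0.0504 0.244 ] rot [179.6    0.18 112.82] w 0.0941 F [-0.3 -0.2 -0.2] delta mm [ -80.4 -147.2   -6. ] twist 89.7
[[np.float64(-4.2), np.float64(-5.3), np.float64(0.2)], np.float64(7.48)]
[[np.float64(-7.5), np.float64(-7.2), np.float64(0.4)], np.float64(7.48)]
[[np.float64(-10.9), np.float64(-8.1), np.float64(0.5)], np.float64(7.48)]
[[np.float64(-14.1), np.float64(-7.8), np.float64(0.6)], np.float64(7.48)]
[[np.float64(-16.8), np.float64(-6.6), np.float64(0.6)], np.float64(7.48)]
[[np.float64(-18.4), np.float64(-4.6), np.float64(0.7)], np.float64(7.48)]
[[np.float64(-18.8), np.float64(-2.2), np.float64(0.7)], np.float64(7.48)]
[[np.float64(-18.0), np.float64(0.3), np.float64(0.6)], np.float64(7.48)]
[[np.float64(-16.0), np.float64(2.4), np.float64(0.6)], np.float64(7.48)]
[[np.float64(-13.0), np.float64(3.7), np.float64(0.5)], np.float64(7.48)]
[[np.float64(-9.5), np.float64(4.1), np.float64(0.4)], np.float64(7.48)]
[[np.float64(-5.8), np.float64(3.5), np.float64(0.2)], np.float64(7.48)]
[266 201] [252 226]
```

View pics/c2.png

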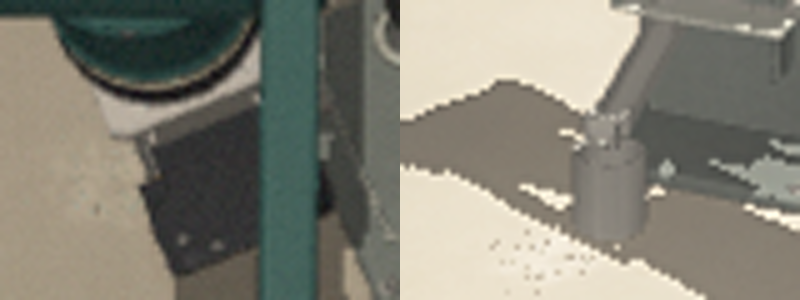

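The side view shows the jar upright under the chute end, with its axis on the end plate to within a few mm. Now the pinch.

Emit:
carry_out:
  increments:
    - [0,[-4,-5,0],7.5]
    - [0,[-7,-7,0],7.5]
    - [0,[-11,-8,0],7.5]
    - [0,[-14,-8,0],7.5]
    - [0,[-17,-7,0],7.5]
    - [0,[-18,-5,0],7.5]
    - [0,[-19,-2,0],7.5]
    - [0,[-18,0,0],7.5]

```text
time: 9.8
tool_pos: [0.5025, -0.0549, 0.2365]
ee_rot: [-3.137, 0.002, 0.916]
wrist_force: [-0.1, -0.1, 0.5]
width: 0.0941
finger_force: 0.0
```

Emit:
carry_out:
  increments:
    - [0,[-16,2,0],7.5]
    - [0,[-13,4,0],7.5]
    - [0,[-9,4,0],7.5]
    - [0,[-6,3,0],7]
    - [0,[0,0,0],0]
    - [0,[0,0,0],0]

```text
time: 10.4
tool_pos: [0.4807, -0.0945, 0.2377]
ee_rot: [-3.139, 0.002, 0.409]
wrist_force: [0.1, 0.7, 0.3]
width: 0.0942
finger_force: 0.0
```

```bash
python3 - <<'E'
from h import *
plan(disp(5,-66),.119,23.08,6)
E
```

```text
t 10.4 pos [ 0.4807 -0.0945  0.2377] rot [-1.7987e+02  1.3000e-01  2.3450e+01] w 0.0942 F [0.1 0.7 0.3] delta mm [   2.7   -1.4 -118.7] twist 0.4
[[np.float64(0.2), np.float64(0.2), np.float64(12.1)], np.float64(0.06)]
[[np.float64(0.3), np.float64(0.4), np.float64(21.0)], np.float64(0.06)]
[[np.float64(0.4), np.float64(0.5), np.float64(26.2)], np.float64(0.06)]
[[np.float64(0.4), np.float64(0.5), np.float64(26.2)], np.float64(0.06)]
[[np.float64(0.3), np.float64(0.4), np.float64(21.0)], np.float64(0.06)]
[[np.float64(0.2), np.float64(0.2), np.float64(12.1)], np.float64(0.06)]
```

Emit:
carry_out:
  increments:
    - [0,[1,1,12],0.4]
    - [0,[1,1,21],0]
    - [0,[0,0,26],0]
    - [0,[0,0,26],0]
    - [0,[0,0,21],0]
    - [0,[0,0,12],0]
    - [0,[0,0,0],0]

```text
time: 11.1
tool_pos: [0.4824, -0.095, 0.1187]
ee_rot: [-3.138, 0.004, 0.401]
wrist_force: [-0.4, -0.3, 0.1]
width: 0.0942
finger_force: 0.0
```

```bash
python3 - <<'E'
from h import *
plan(disp(5,-66),.119,23.08,1)
s=robot.snapshot("side"); 
b=proj("side",[*disp(0,-50),.12])[0].astype(int)
cv2.imwrite("pics/c3.png",cv2.resize(s[b[1]-45:b[1]+45,b[0]-60:b[0]+60],(800,600),interpolation=cv2.INTER_CUBIC))
E
```

```text
t 11.1 pos [ 0.4824 -0.095   0.1187] rot [-179.8     0.23   22.97] w 0.0942 F [-0.4 -0.3  0.1] delta mm [ 1.  -0.8  0.3] twist -0.1
[[np.float64(0.6), np.float64(1.2), np.float64(-0.3)], np.float64(-0.11)]
```

View pics/c3.png

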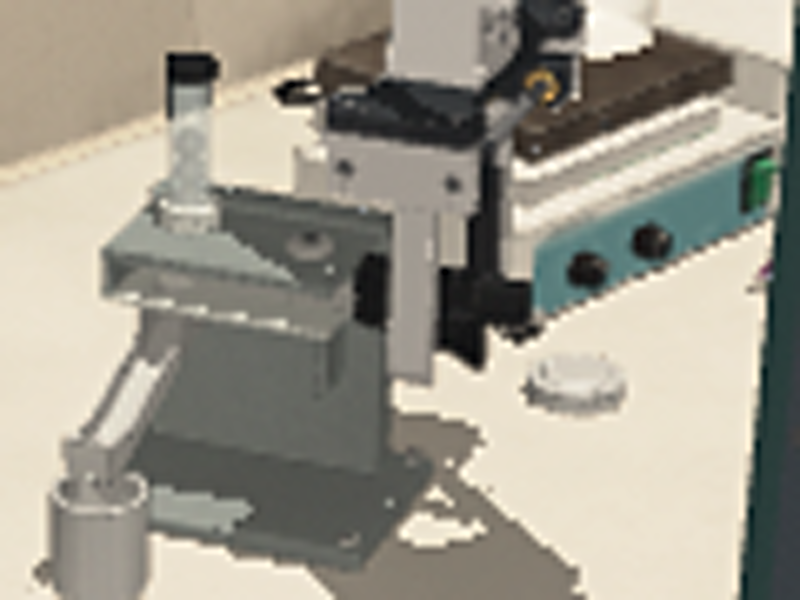

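The fingers straddle the lever and the grip as intended, and the jar stands under the chute. First squeeze.

Emit:
carry_out:
  increments:
    - [60,[0.5,1,0],0]
    - [150,[0,0,0],0]
    - [150,[0,0,0],0]
    - [150,[0,0,0],0]
    - [150,[0,0,0],0]
    - [200,[0,0,0],0]
    - [200,[0,0,0],0]
    - [200,[0,0,0],0]

```text
time: 11.95
tool_pos: [0.4838, -0.0967, 0.121]
ee_rot: [-3.142, 0.003, 0.4]
wrist_force: [0.6, -5.4, -2.4]
width: 0.0334
finger_force: 9.0
```

Emit:
carry_out:
  increments:
    - [255,[0,0,0],0]
    - [255,[0,0,0],0]
    - [255,[0,0,0],0]
    - [255,[0,0,0],0]
    - [255,[0,0,0],0]

```text
time: 12.45
tool_pos: [0.4854, -0.1004, 0.1209]
ee_rot: [3.134, 0.002, 0.399]
wrist_force: [1.3, -9.6, -4.5]
width: 0.0257
finger_force: 30.0
```

Emit:
carry_out:
  increments:
    - [255,[0,0,0],0]
    - [255,[0,0,0],0]
    - [255,[0,0,0],0]
    - [255,[0,0,0],0]
    - [150,[0,0,0],0]
    - [150,[0,0,0],0]
    - [80,[0,0,0],0]
    - [0,[0,0,0],0]

```text
time: 13.25
tool_pos: [0.4854, -0.0958, 0.1215]
ee_rot: [-3.141, -0.002, 0.401]
wrist_force: [1.3, 4.1, -1.8]
width: 0.0512
finger_force: 1.7
```

Emit:
carry_out:
  increments:
    - [0,[0,0,0],0]
    - [0,[0,0,0],0]
    - [0,[0,0,0],0]
    - [0,[0,0,0],0]
    - [0,[0,0,0],0]
    - [0,[0,0,0],0]
    - [0,[0,0,0],0]
    - [0,[0,0,0],0]

```text
time: 14.05
tool_pos: [0.4848, -0.0967, 0.1215]
ee_rot: [3.141, 0.0, 0.4]
wrist_force: [0.2, 0.3, -0.2]
width: 0.0939
finger_force: 0.0
```

```bash
python3 - <<'E'
from h import *
plan(disp(5,-66),.119,23.08,1)
s=robot.snapshot("side"); t=robot.snapshot("top")
cv2.imwrite("pics/s4.png",s); cv2.imwrite("pics/t4.png",t)
# tube ball column change vs before
b=proj("side",[*disp(10,64),.18])[0].astype(int); old=cv2.imread("pics/raw_side.png")
d=lambda c,h,w:np.abs(s.astype(int)-old)[c[1]-h:c[1]+h,c[0]-w:c[0]+w].mean((1,2)).round(0)
print(b,d(b,16,4))
print([proj("side",[*disp(10,64),z])[0].round(1).tolist() for z in(.15,.22)])
col=lambda m:m[b[1]-16:b[1]+16,b[0]-2:b[0]+3].mean((1,2)).round(0).astype(int).tolist()
print(col(old));print(col(s))
E
```

```text
t 14.05 pos [ 0.4848 -0.0967  0.1215] rot [1.7999e+02 1.0000e-02 2.2910e+01] w 0.0939 F [ 0.2  0.3 -0.2] delta mm [-1.3  0.8 -2.5] twist -0.2
[[np.float64(-0.9), np.float64(-1.2), np.float64(2.5)], np.float64(-0.17)]
[266 174] [12. 12. 13.  5.  5.  6.  4.  7. 11. 11. 11. 11. 14. 15. 28. 36. 36. 37.
 29. 12. 15. 20. 10. 16. 12. 14. 13. 12. 12. 13. 12. 12.]
[[266.7, 183.0], [266.9, 161.9]]
[146, 146, 144, 21, 30, 26, 20, 48, 126, 122, 120, 127, 157, 184, 167, 158, 159, 156, 161, 160, 159, 153, 151, 148, 148, 160, 201, 146, 149, 152, 142, 146]
[159, 158, 157, 23, 34, 31, 22, 52, 137, 132, 132, 138, 170, 200, 202, 202, 203, 205, 200, 170, 171, 177, 160, 168, 163, 173, 217, 158, 162, 165, 154, 158]
```

The magazine column dropped by one ball (about 6 px) and the trigger has been home for over 0.5 s. Second squeeze.

Emit:
carry_out:
  increments:
    - [60,[-0.5,0,2],0]
    - [150,[0,0,0],0]
    - [150,[0,0,0],0]
    - [150,[0,0,0],0]
    - [150,[0,0,0],0]
    - [200,[0,0,0],0]
    - [200,[0,0,0],0]
    - [200,[0,0,0],0]

```text
time: 14.95
tool_pos: [0.4831, -0.097, 0.1186]
ee_rot: [-3.141, 0.003, 0.4]
wrist_force: [-0.5, -7.3, -4.5]
width: 0.0337
finger_force: 9.5
```

Emit:
carry_out:
  increments:
    - [255,[0,0,0],0]
    - [255,[0,0,0],0]
    - [255,[0,0,0],0]
    - [255,[0,0,0],0]
    - [255,[0,0,0],0]
    - [255,[0,0,0],0]
    - [255,[0,0,0],0]
    - [255,[0,0,0],0]

```text
time: 15.75
tool_pos: [0.4847, -0.1007, 0.1185]
ee_rot: [3.134, 0.003, 0.399]
wrist_force: [2.2, -10.2, -6.1]
width: 0.0257
finger_force: 30.0
```

Emit:
carry_out:
  increments:
    - [150,[0,0,0],0]
    - [150,[0,0,0],0]
    - [80,[0,0,0],0]
    - [0,[0,0,0],0]
    - [0,[0,0,0],0]
    - [0,[0,0,0],0]
    - [0,[0,0,0],0]
    - [0,[0,0,0],0]

```text
time: 16.55
tool_pos: [0.4845, -0.0977, 0.1201]
ee_rot: [3.139, 0.0, 0.4]
wrist_force: [-1.1, 0.0, -0.0]
width: 0.083
finger_force: 0.0
```

Emit:
carry_out:
  increments:
    - [0,[0,0,-10],0]
    - [0,[0,0,-25],0]
    - [0,[0,0,-35],0]
    - [0,[0,0,-30],0]
    - [0,[0,0,-15],0]
    - [0,[0,0,0],0]

```text
time: 17.15
tool_pos: [0.4856, -0.0974, 0.2377]
ee_rot: [3.137, -0.004, 0.4]
wrist_force: [0.4, 0.8, -0.2]
width: 0.0941
finger_force: 0.0
```

```bash
python3 - <<'E'
from h import *
s=robot.snapshot("side"); t=robot.snapshot("top")
b=np.array([266,174]); print(s[b[1]-16:b[1]+16,b[0]-2:b[0]+3].mean((1,2)).round(0).astype(int).tolist())
plan(disp(-99,64),.24,113.08,12)
b=proj("side",[*disp(-99,64),.05])[0].astype(int);a=proj("top",[*disp(-99,64),.05])[0].astype(int)
z=lambda m,c:cv2.resize(m[c[1]-22:c[1]+23,c[0]-30:c[0]+30],(400,300),interpolation=cv2.INTER_CUBIC)
cv2.imwrite("pics/c5.png",np.hstack([z(t,a),z(s,b)]))
E
```

```text
[157, 157, 155, 24, 34, 29, 22, 52, 136, 130, 129, 136, 168, 198, 200, 200, 201, 202, 202, 203, 203, 186, 148, 159, 159, 170, 215, 157, 160, 163, 152, 156]
t 17.25 pos [ 0.484  -0.0968  0.2336] rot [-1.7998e+02  6.0000e-02  2.2900e+01] w 0.0941 F [-0.  -0.2 -0.3] delta mm [ 78.3 147.6   6.4] twist -90.2
[[np.float64(5.2), np.float64(-4.3), np.float64(-0.3)], np.float64(-7.51)]
[[np.float64(8.8), np.float64(-5.4), np.float64(-0.4)], np.float64(-7.51)]
[[np.float64(12.3), np.float64(-5.5), np.float64(-0.5)], np.float64(-7.51)]
[[np.float64(15.4), np.float64(-4.6), np.float64(-0.6)], np.float64(-7.51)]
[[np.float64(17.7), np.float64(-2.8), np.float64(-0.7)], np.float64(-7.51)]
[[np.float64(18.9), np.float64(-0.5), np.float64(-0.7)], np.float64(-7.51)]
[[np.float64(18.8), np.float64(2.0), np.float64(-0.7)], np.float64(-7.51)]
[[np.float64(17.4), np.float64(4.2), np.float64(-0.7)], np.float64(-7.51)]
[[np.float64(15.0), np.float64(5.8), np.float64(-0.6)], np.float64(-7.51)]
[[np.float64(11.9), np.float64(6.4), np.float64(-0.5)], np.float64(-7.51)]
[[np.float64(8.3), np.float64(6.1), np.float64(-0.4)], np.float64(-7.51)]
[[np.float64(4.9), np.float64(4.7), np.float64(-0.3)], np.float64(-7.51)]
```

View pics/c5.png

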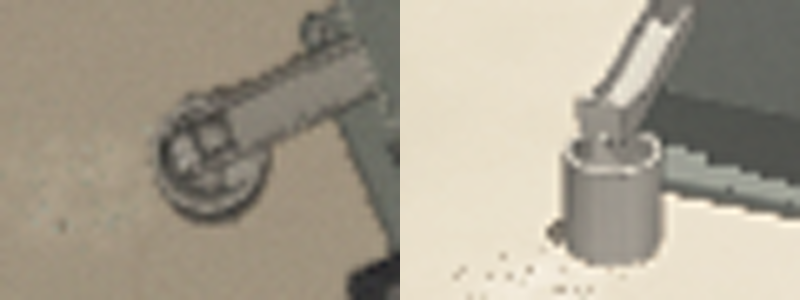

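The side view shows the jar upright under the spout, the chute empty and the magazine down by two balls. The dark mark beside the jar was there before the first squeeze, so it is a shadow. Back to regrasp the jar.

Emit:
carry_out:
  increments:
    - [0,[5,-4,-1],-7.5]
    - [0,[9,-5,-1],-7.5]
    - [0,[12,-5,-1],-7.5]
    - [0,[15,-5,-1],-7.5]
    - [0,[18,-3,-1],-7.5]
    - [0,[19,0,-1],-7.5]
    - [0,[19,2,0],-7.5]
    - [0,[17,4,0],-7.5]

```text
time: 18.05
tool_pos: [0.5402, 0.0091, 0.2376]
ee_rot: [-3.137, 0.0, 1.453]
wrist_force: [0.3, -1.1, 1.0]
width: 0.0943
finger_force: 0.0
```

Emit:
carry_out:
  increments:
    - [0,[15,6,0],-7.5]
    - [0,[12,6,0],-7.5]
    - [0,[8,6,0],-7.5]
    - [0,[5,5,0],-7.5]
    - [0,[0,0,0],0]
    - [0,[0,0,0],0]

```text
time: 18.65
tool_pos: [0.5623, 0.0492, 0.2385]
ee_rot: [-3.138, -0.001, 1.968]
wrist_force: [0.7, 0.5, -0.2]
width: 0.0938
finger_force: 0.0
```

```bash
python3 - <<'E'
from h import *
plan([.5629,.0503],.0365,112.9,7)
E
```

```text
t 18.65 pos [0.5623 0.0492 0.2385] rot [-1.7980e+02 -6.0000e-02  1.1277e+02] w 0.0938 F [ 0.7  0.5 -0.2] delta mm [   0.6    1.1 -202. ] twist -0.1
[[np.float64(0.1), np.float64(0.1), np.float64(16.7)], np.float64(-0.02)]
[[np.float64(0.1), np.float64(0.1), np.float64(28.3)], np.float64(-0.02)]
[[np.float64(0.1), np.float64(0.2), np.float64(36.4)], np.float64(-0.02)]
[[np.float64(0.1), np.float64(0.2), np.float64(39.3)], np.float64(-0.02)]
[[np.float64(0.1), np.float64(0.2), np.float64(36.4)], np.float64(-0.02)]
[[np.float64(0.1), np.float64(0.1), np.float64(28.3)], np.float64(-0.02)]
[[np.float64(0.1), np.float64(0.1), np.float64(16.7)], np.float64(-0.02)]
```

Emit:
carry_out:
  increments:
    - [0,[1,1,14],0]
    - [0,[0,0,26],0]
    - [0,[0,0,34],0]
    - [0,[0,0,36],0]
    - [0,[0,0,34],0]
    - [0,[0,0,28],0]
    - [0,[0,0,19],0]
    - [0,[0,0,11],0]

```text
time: 19.45
tool_pos: [0.5612, 0.0503, 0.0349]
ee_rot: [-3.137, -0.002, 1.969]
wrist_force: [-0.5, -0.3, 0.4]
width: 0.0942
finger_force: 0.0
```

Emit:
carry_out:
  increments:
    - [120,[0,0,0],0]
    - [120,[0,0,0],0]
    - [120,[0,0,0],0]
    - [120,[0,0,0],0]
    - [160,[0,0,0],0]
    - [255,[0,0,0],0]
    - [255,[0,0,0],0]
    - [255,[0,0,0],0]

```text
time: 20.25
tool_pos: [0.5634, 0.0505, 0.0389]
ee_rot: [-3.141, 0.0, 1.971]
wrist_force: [-1.7, 0.1, 3.8]
width: 0.045
finger_force: 30.0
```

Emit:
carry_out:
  increments:
    - [255,[0,0,0],0]
    - [255,[0,0,0],0]
    - [255,[0,0,0],0]

```text
time: 20.55
tool_pos: [0.5634, 0.0506, 0.0389]
ee_rot: [-3.141, 0.0, 1.971]
wrist_force: [-2.9, -0.2, 6.1]
width: 0.0452
finger_force: 30.0
```

Emit:
carry_out:
  increments:
    - [255,[0,0,-2],0]
    - [255,[0,0,-2],0]
    - [255,[4,0,0],0]
    - [255,[10,0,0],0]
    - [255,[16,0,0],0]
    - [255,[18,0,0],0]
    - [255,[18,0,0],0]
    - [255,[18,0,0],0]

```text
time: 21.35
tool_pos: [0.5297, 0.1299, 0.0422]
ee_rot: [-3.141, -0.001, 1.972]
wrist_force: [0.1, -0.5, -3.9]
width: 0.0448
finger_force: 30.0
```

```bash
python3 - <<'E'
from h import *
print(loc(TRAY,[-.04,0,0]))
plan(loc(TRAY,[-.04,0,0])[0,:2],.12,191.4,14)
E
```

```text
[[0.40839337 0.32487283 0.        ]]
t 21.35 pos [0.5297 0.1299 0.0422] rot [-1.7998e+02 -4.0000e-02  1.1296e+02] w 0.0448 F [ 0.1 -0.5 -3.9] delta mm [-121.3  194.9   77.8] twist -78.4
[[np.float64(7.6), np.float64(-1.2), np.float64(-2.6)], np.float64(-5.6)]
[[np.float64(11.3), np.float64(-0.7), np.float64(-3.8)], np.float64(-5.6)]
[[np.float64(14.6), np.float64(0.6), np.float64(-5.0)], np.float64(-5.6)]
[[np.float64(17.4), np.float64(2.4), np.float64(-5.9)], np.float64(-5.6)]
[[np.float64(19.3), np.float64(4.6), np.float64(-6.7)], np.float64(-5.6)]
[[np.float64(20.3), np.float64(7.0), np.float64(-7.3)], np.float64(-5.6)]
[[np.float64(20.3), np.float64(9.3), np.float64(-7.6)], np.float64(-5.6)]
[[np.float64(19.3), np.float64(11.3), np.float64(-7.6)], np.float64(-5.6)]
[[np.float64(17.4), np.float64(12.6), np.float64(-7.3)], np.float64(-5.6)]
[[np.float64(14.9), np.float64(13.2), np.float64(-6.7)], np.float64(-5.6)]
[[np.float64(11.9), np.float64(12.9), np.float64(-5.9)], np.float64(-5.6)]
[[np.float64(8.9), np.float64(11.6), np.float64(-5.0)], np.float64(-5.6)]
[[np.float64(5.9), np.float64(9.6), np.float64(-3.8)], np.float64(-5.6)]
[[np.float64(3.4), np.float64(6.9), np.float64(-2.6)], np.float64(-5.6)]
```

Emit:
carry_out:
  increments:
    - [255,[8,-1,-10],-5.6]
    - [255,[11,-1,-20],-5.6]
    - [255,[15,1,-25],-5.6]
    - [255,[17,2,-25],-5.6]
    - [255,[19,5,-20],-5.6]
    - [255,[20,7,-8],-5.6]
    - [255,[20,9,0],-5.6]
    - [255,[19,11,0],-5.6]

```text
time: 22.15
tool_pos: [0.4579, 0.2455, 0.1509]
ee_rot: [3.141, 0.0, 2.758]
wrist_force: [-1.3, 0.8, -4.0]
width: 0.0451
finger_force: 30.0
```

Emit:
carry_out:
  increments:
    - [255,[17,13,0],-5.6]
    - [255,[15,13,0],-5.6]
    - [255,[12,13,0],-5.6]
    - [255,[9,12,0],-5.6]
    - [255,[6,10,0],-5.6]
    - [255,[3,7,0],-5.6]
    - [255,[0,0,0],0]
    - [255,[0,0,0],0]

```text
time: 22.95
tool_pos: [0.4103, 0.3238, 0.1502]
ee_rot: [-3.141, -0.0, -2.945]
wrist_force: [-0.2, 0.4, -3.5]
width: 0.0452
finger_force: 30.0
```

```bash
python3 - <<'E'
from h import *
plan(loc(TRAY,[-.04,0,0])[0,:2],.05,191.4,6)
E
```

```text
t 22.95 pos [0.4103 0.3238 0.1502] rot [-1.7998e+02 -2.0000e-02 -1.6872e+02] w 0.0452 F [-0.2  0.4 -3.5] delta mm [  -1.9    1.1 -100.2] twist -0.1
[[np.float64(0.2), np.float64(0.1), np.float64(10.2)], np.float64(-0.02)]
[[np.float64(0.3), np.float64(0.3), np.float64(17.8)], np.float64(-0.02)]
[[np.float64(0.4), np.float64(0.3), np.float64(22.1)], np.float64(-0.02)]
[[np.float64(0.4), np.float64(0.3), np.float64(22.1)], np.float64(-0.02)]
[[np.float64(0.3), np.float64(0.3), np.float64(17.8)], np.float64(-0.02)]
[[np.float64(0.2), np.float64(0.1), np.float64(10.2)], np.float64(-0.02)]
```

Emit:
carry_out:
  increments:
    - [255,[2,1,12],0]
    - [255,[0,0,20],0]
    - [255,[0,0,24],0]
    - [255,[0,0,22],0]
    - [255,[0,0,14],0]
    - [255,[0,0,8],0]
    - [255,[0,0,3],0]
    - [255,[0,0,0],0]

```text
time: 23.75
tool_pos: [0.4092, 0.324, 0.0476]
ee_rot: [3.142, 0.0, -2.944]
wrist_force: [0.1, 0.3, -3.0]
width: 0.0453
finger_force: 30.0
```

Emit:
carry_out:
  increments:
    - [255,[0,0,1],0]
    - [255,[0,0,1],0]
    - [255,[0,0,1],0]
    - [255,[0,0,0],0]

```text
time: 24.15
tool_pos: [0.409, 0.3241, 0.0447]
ee_rot: [3.142, 0.0, -2.944]
wrist_force: [-0.2, -0.2, -3.4]
width: 0.0453
finger_force: 30.0
```

Emit:
carry_out:
  increments:
    - [255,[0,0,1],0]
    - [255,[0,0,1],0]
    - [255,[0,0,1],0]
    - [255,[0,0,0],0]

```text
time: 24.55
tool_pos: [0.4089, 0.324, 0.0419]
ee_rot: [-3.142, 0.0, -2.944]
wrist_force: [-1.1, -0.7, 0.4]
width: 0.0453
finger_force: 30.0
```

Emit:
carry_out:
  increments:
    - [90,[0,0,0],0]
    - [90,[0,0,0],0]
    - [60,[0,0,0],0]
    - [60,[0,0,0],0]
    - [60,[0,0,0],0]

```text
time: 25.05
tool_pos: [0.4091, 0.3241, 0.0416]
ee_rot: [3.142, 0.0, -2.944]
wrist_force: [0.5, 1.2, 0.1]
width: 0.072
finger_force: 0.0
```

Emit:
carry_out:
  increments:
    - [60,[0,0,-8],0]
    - [60,[0,0,-20],0]
    - [60,[0,0,-30],0]
    - [60,[0,0,-35],0]
    - [60,[0,0,-35],0]
    - [60,[0,0,-20],0]
    - [60,[0,0,-8],0]
    - [60,[0,0,0],0]

```text
time: 25.85
tool_pos: [0.4095, 0.3243, 0.1989]
ee_rot: [3.141, 0.003, -2.944]
wrist_force: [-0.5, -0.6, 0.2]
width: 0.0718
finger_force: 0.0
```

Emit:
carry_out:
  increments:
    - [60,[25,0,0],0]
    - [60,[35,0,0],0]
    - [60,[35,0,0],0]
    - [60,[20,0,0],0]
    - [60,[0,0,0],0]
    - [60,[0,0,0],0]
    - [60,[0,0,0],0]

```text
time: 26.55
tool_pos: [0.2967, 0.3014, 0.1966]
ee_rot: [-3.141, -0.001, -2.945]
wrist_force: [0.2, 0.1, 0.3]
width: 0.0717
finger_force: 0.0
```

```bash
python3 - <<'E'
from h import *
t=robot.snapshot("top"); s=robot.snapshot("side"); o0=cv2.imread("pics/raw_side.png"); T0=cv2.imread("pics/raw_top.png")
o=robot.get_obs(); print(o["time"],o["tool_pos"],o["width"],o["wrist_force"].round(1))
def shift(a,b,P,n,h=14):
    x,y=proj(n,P)[0].astype(int); tm=cv2.cvtColor(a[y-h:y+h,x-h:x+h],6); sr=cv2.cvtColor(b[y-h-8:y+h+8,x-h-8:x+h+8],6)
    _,v,_,l=cv2.minMaxLoc(cv2.matchTemplate(sr,tm,cv2.TM_CCOEFF_NORMED)); return round(v,3),(l[0]-8,l[1]-8)
for P in([.4825,.390,.04],[.5,.2965,.04]): print("lidded",shift(o0,s,P,"side"))
print("trigger",shift(o0,s,[*disp(-25,-66),.123],"side",10))
# jar: non-tray-coloured blob near its place in both views
for n,m,m0 in(("side",s,o0),("top",t,T0)):
    u=proj(n,[*loc(TRAY,[-.04,0,0])[0,:2],.025])[0]; d=(cv2.absdiff(m,m0).max(2)>45).astype(np.uint8)
    k,lab,st,c=cv2.connectedComponentsWithStats(d); i=[j for j in range(1,k) if np.hypot(*(c[j]-u))<30 and st[j,4]>20]
    print(n,u.round(0),[(st[j].tolist(),c[j].round(0).tolist()) for j in i])
E
```

```text
26.65 [0.2969012  0.30141224 0.19688072] 0.07174904771803875 [ 0.4 -0.3 -0.4]
lidded (0.999, (0, 0))
lidded (0.855, (0, 0))
trigger (1.0, (0, 0))
side [216. 290.] [([204, 272, 91, 48, 1795], [238.0, 290.0])]
top [164. 260.] [([147, 226, 53, 53, 1483], [176.0, 256.0])]
```

The lidded jars have not moved, the trigger is home, the jar is released in the tray and the arm is clear. Handing in.

```bash
python3 -c "
from bench import robot
print(robot.close_job())"
```

```text
the job is handed in; nothing more can be done
None
```

The job is handed in: I squeezed the trigger fully twice and the magazine dropped by two balls, and the jar now stands in the tray with the lidded jars unmoved and the trigger home; I could not confirm by eye that both balls are in the jar, and no verdict was returned.

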